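# Gather piston pins in a lidded tilting tray and uncover it

## Task

Tip the covered parts tray down towards its red end as far as it goes, keeping the loose lid on all the while, so that the three piston pins roll together at that end. Leave the tray tipped, lift the lid off and set it down flat, handle up, on the black rubber mat without dropping it; do not disturb the spanner, the oil can or the jar.

Things in the scene. Friction and masses are not known exactly. Their poses are not given: they have to be found in the camera images.
- tray (a joint): tilt of the tray on its stand, rad: 0 level (start), 0.48 at the hard stop with the red end down. The hinge is stiff (about 0.35 N m of friction) and the tray stays where it is left.
- tray_hinge (a point): middle of the tray's hinge line, 85 mm above the table; axes turn with the tray: x along it away from the red end, y along the hinge, z out of its open top. The red end (-x) goes down as it tips. Blue tray 178 x 89 x 44 mm outside, walls and floor 4 mm; underside 12 mm below the hinge, rim 32 mm above it
- stand: stand of the tray, fixed to the bench: grey base plate 260 x 140 x 12 mm with a red stripe at the tray's red end (-x), and two uprights reaching 12 mm above the hinge line, 99 mm apart inside, 115 mm outside; origin at the centre of its underside, x as the tray's when level
- tray_red (a point): middle of the bottom inside edge at the tray's red end (85 mm from the hinge in -x, 8 mm below it, in the tray's axes); same axes as tray_hinge
- lid_seat (a point): point of the tray where the lid's origin lies when the lid is on: 25 mm above the hinge in the tray's axes; same axes as tray_hinge
- lid: loose clear lid, 189 x 100 x 11 mm (x, y, z), about 160 g; its 7 mm skirt hangs over the tray's rim with 2.5 mm play all round, nothing fastens it. Origin: centre of its underside (lower edge of the skirt), z up through the handle, x along its length. On top an orange handle block 12 mm thick (x), 60 mm wide (y), from 11 to 49 mm above the origin
- lid_handle (a point): middle of the handle, 38 mm above the lid's origin and 27 mm above the lid's top face; pinch it across its 12 mm thickness, that is along the lid's x; axes as the lid's
- pin1: steel piston pin, a roller 79 mm long and 22 mm in diameter, 120 g, lying across the tray (its axis along the hinge line) under the lid; origin at its centre, y along its axis
- pin2: steel piston pin, a roller 79 mm long and 22 mm in diameter, 120 g, lying across the tray (its axis along the hinge line) under the lid; origin at its centre, y along its axis
- pin3: steel piston pin, a roller 79 mm long and 22 mm in diameter, 120 g, lying across the tray (its axis along the hinge line) under the lid; origin at its centre, y along its axis
- mat: black rubber mat, 280 x 200 x 4 mm (x, y, z), fixed on the bench; origin at the centre of its underside, so its top is 4 mm above
- spanner: steel spanner 180 mm long lying on the bench, a bystander; origin at its underside, x along it
- oilcan: yellow oil can, 70 mm across and 150 mm high, standing on the bench, a bystander; origin at the centre of its base
- jar: amber jar, 70 mm across and 90 mm high, standing on the bench, a bystander; origin at the centre of its base
Things that resemble listed ones, but are neither listed nor needed, are in the scene too. Leave any blue or brown look-alike of the lid alone.

How it is judged:
On the way, in this order (a step that is already met when the one before it is completed fails the run):
1. the tray is tipped down to its stop at the red end with the lid still on, and the three pins have gathered at that end (value of joint tray above 0.4 rad and distance between lid and lid_seat below 0.012 m and angle between the z axis of lid and the z axis of lid_seat, either way round below 0.12 rad and distance between each of pin1, pin2, pin3 and tray_red below 0.07 m), for 0.2 s.
2. the lid is lifted clear of the tipped tray (value of joint tray above 0.4 rad and distance between lid and lid_seat above 0.05 m), for 0.1 s.
At the end, for the whole second after the job is handed in: the tray still tipped over 0.4 rad, each pin's centre within 70 mm of site tray_red, and the lid at rest, flat and handle up (within 0.1 rad), on the mat: its centre within 70 mm of the mat's centre, its underside less than 12 mm above the table (value of joint tray above 0.4 rad and distance between each of pin1, pin2, pin3 and tray_red below 0.07 m and horizontal distance between lid and mat below 0.07 m and height (world z) of lid between -0.001 and 0.012 m and angle between lid's own z axis and vertical below 0.1 rad and linear speed of lid below 0.02 m/s); the robot touches nothing.
It fails at once if the lid comes off (20 mm or more out of its seat) while the tray is not yet, or no longer, tipped (distance between lid and lid_seat above 0.02 m and value of joint tray below 0.35 rad).
It fails at once if the lid is dropped: let go of over the mat with its underside more than 30 mm above the table (height (world z) of lid above 0.03 m and horizontal distance between lid and mat below 0.12 m and contact force between the fingers and lid below 0.05 N).
It fails at once if a bystander (spanner, oil can or jar) is moved more than 30 mm (distance of any of spanner, oilcan, jar from where it was at the start of the episode above 0.03 m).
It also fails if it takes over 54 s, if anything falls off the work surface, if the arm or the gripper's body presses on something with over 40 N, if the wrist force passes 120 N, or if a joint passes its speed limit or range.

## Robot

A 7-joint arm with a two-finger parallel gripper is mounted at the origin on the work surface. World frame = base frame: x ahead of the robot, y to its left, z up, the work surface at z = 0. Lengths are in m, angles in rad, forces in N, time in s.
With the tool pointing down it reaches from about 0.4 to 0.85 m from the base axis. Payload 6.9 kg.
Tool frame: the origin (TCP) lies midway between the tips of the shut fingers; the grasp point (between the pads) lies 19 mm behind it; z points along the fingers, y is the direction in which the jaws open and shut (so a half turn about z gives the same grasp; the last joint's range is limited). The gripper opens to 85 mm and grips with 20 to 120 N. Pads are 22 mm wide; open, the fingers measure 114 mm over their backs; the gripper's body (76 mm by 85 mm) begins 54 mm behind the grasp point. The pads swing forward as they close: fully open they stand 13 mm farther back than shut.
Start: joints at [-1.071, 0.507, -0.238, 1.5, 0.126, 1.149, -0.155], TCP at [0.24, 0.577, 0.231] pointing down, gripper open.
Joint ranges: [-3.08, 3.08], [-0.24, 2.05], [-1.43, 1.35], [0, 2.5], [-1.52, 4.66], [0.17, 1.96], [-2.89, 2.89]. Speed limits (rad/s): [2.39, 2.39, 3.14, 3.14, 3.14, 3.14, 3.14].

## Interface

Orientations are given as a 3x3 rotation matrix whose columns are the frame's x, y, z axes.
In Python, from rig import robot gives the robot as it stands.
- The arm moves only by the tool arm_command, never from a script. Its argument "increments" is a list of rows, each a list of 2 entries, a list of its own where there are three numbers: the shift along the world's x, y, z normalised to -1 to 1, where 1 is 400 mm, then the turn, a rotation vector about the world's x, y, z normalised to -1 to 1, where 1 is 1.5 rad. In form: [[[dx, dy, dz], [rx, ry, rz]], ...]. A call has 1 to 10 rows; each row is the pose to reach, as a shift and turn from the pose measured when the call began; what a row does not reach only later rows make up. A row lasts 1/12 s, in which the tool goes at most 41.7 mm and 7.16 degrees, less where a joint would pass 70% of its speed; a pose out of reach is approached as far as the arm can. A call with a number of a shift or a turn outside -1 to 1 is refused whole. A call with a gripper value outside its range is refused whole. "fingers" is the closure in counts, from 0 (fully open) to 255 (shut), set as the call begins (left out, the last holds). The fingers move at their own pace and stop on an object; "force" is the grip in N (left out, the last holds). Time passes only in rows, so rows that repeat a pose let the fingers close. It gives the time, the measured TCP pose, the force and the opening at its end, in the units of the state.
- robot.state(): the state, without advancing time (a new reading comes with each control period).
- robot.capture(name): name is "scene" or "side" or "wrist"; returns a dict with "color" (400x640x3 uint8, red, green, blue), "fx", "fy", "cx", "cy" (pixels), "R" (3x3) and "t" (3): a world point X has camera coordinates R X + t; the wrist camera has in their place "mount" (4x4, takes a point from camera to tool coordinates, whose origin is the TCP and whose axes are the flange's). Camera axes: x right, y down, z forward; pixel columns grow to the right and rows downward; lengths in m; the calibration is good to about 2 mm. A picture is of the moment at which its call begins: read the wrist's pose just before it. There is no depth.
- robot.job_done(): hands the job in, once; it reports no verdict.
The state is a dict: "time_s": time; "q": joint angles; "qd": joint speeds; "joint_torque": joint torques, N m; "ee_pos": TCP position; "ee_rot": TCP orientation; "force": force on the tool from outside, world axes, zero at the start; "wrist_torque": the same for the moment, N m; "finger_gap": finger opening in m.
Only numpy, scipy, OpenCV 4.12 (cv2) and the standard library are available. Lean on these libraries where they do the work, as an engineer would, in place of code of your own. Each camera call takes 0.05 s, during which the arm holds its last target. There are 200 camera calls.

## Working session

There is one attempt and no reset: what is moved stays moved. The work goes in short steps, Python scripts to look and compute and a tool call to move; the robot and the scene stay as the last step left them, time stands still between calls to the robot, and variables do not carry over. Pictures are saved under pics/ and viewed, about 8 in all and at most 12, crops included, and the job is handed in when it is done.

Besides the shell and the picture viewer there is one more tool, called as name([rows], argument=value, ...), one row to a line, values as JSON. arm_command: Moves the arm, as the interface text tells. Scaled input: -1 to 1 covers 400 mm each way for a shift and 1.5 rad each way for a turn. Its arguments: {"type":"object","properties":{"increments":{"type":"array"},"fingers":{"type":"number"},"force":{"type":"number"}},"required":["increments"]}

```bash
mkdir -p pics; ls; cat > h.py <<'E'
import numpy as np, cv2
from rig import robot
def cap(n):
    s=robot.state(); c=robot.capture(n)
    if "mount" in c:
        M=np.array(c["mount"]); Rt=np.array(s["ee_rot"]); p=np.array(s["ee_pos"])
        Rcw=Rt@M[:3,:3]; o=Rt@M[:3,3]+p
        c["R"]=Rcw.T; c["t"]=-Rcw.T@o
    c["R"]=np.array(c["R"]); c["t"]=np.array(c["t"]); return c
def save(c,f): cv2.imwrite("pics/"+f,cv2.cvtColor(c["color"],cv2.COLOR_RGB2BGR))
def ray(c,u,v,z):
    d=c["R"].T@np.array([(u-c["cx"])/c["fx"],(v-c["cy"])/c["fy"],1]); o=-c["R"].T@c["t"]
    return o+d*(z-o[2])/d[2]
def proj(c,X):
    p=c["R"]@np.array(X)+c["t"]; return np.array([c["cx"]+c["fx"]*p[0]/p[2],c["cy"]+c["fy"]*p[1]/p[2]])
E
python3 - <<'E'
from h import *
import pickle
for n in("scene","side"):
    c=cap(n); save(c,n+"0.png"); pickle.dump(c,open(n+".pkl","wb")); print(n,-c["R"].T@c["t"],c["R"][2],c["fx"])
s=robot.state(); print(s["time_s"],s["ee_pos"],s["ee_rot"],s["finger_gap"],s["force"])
E
```

```text
pics
scene [1.26513195 0.23086992 1.1096638 ] [-0.57881337 -0.17827117 -0.79573518] 386.9323822069457
side [ 0.40458771 -0.6304404   0.90374266] [ 0.14211379  0.60870098 -0.78056825] 375.1707402297168
0.1 [0.23968839 0.57671701 0.23051575] [[-9.23472628e-01  3.83663847e-01 -5.98863224e-04]
 [ 3.83664314e-01  9.23471440e-01 -1.48085711e-03]
 [-1.51182504e-05 -1.59729345e-03 -9.99998724e-01]] 0.08576876068486051 [ 0.1913699  -0.41212348  0.32176824]
```

View pics/scene0.png

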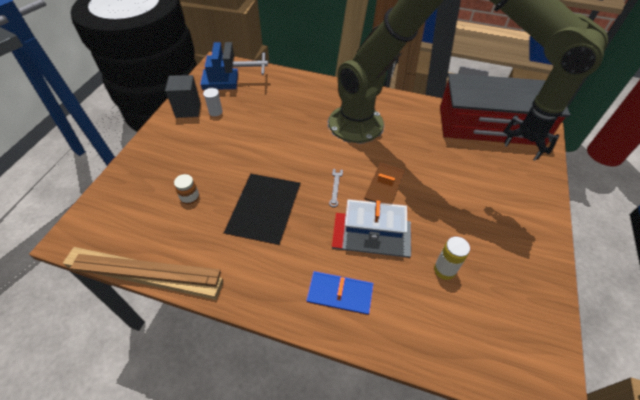

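View pics/side0.png

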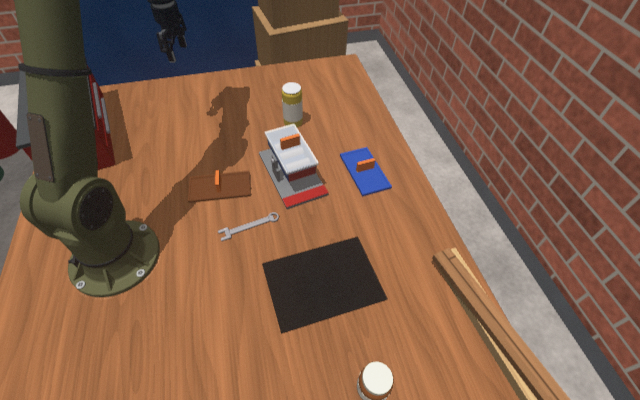

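The orange-handle candidates in the scene view are the clear lid on the tray (378,211), a brown look-alike (387,179) and a blue look-alike (340,288). I choose the clear one, on the stand with the red stripe (338,232). The mat is at (263,208) and the spanner at (336,187). The oil can is at (452,257) and the jar at (186,188).

```bash
python3 - <<'E'
from h import *
import pickle
for n in("scene","side"):
    c=pickle.load(open(n+".pkl","rb")); im=c["color"]; hsv=cv2.cvtColor(im,cv2.COLOR_RGB2HSV)
    H,S,V=[hsv[...,i].astype(int) for i in range(3)]
    def comps(m,lo,hi,lab,z,roi):
        mm=np.zeros_like(m,np.uint8); x0,y0,x1,y1=roi; mm[y0:y1,x0:x1]=m[y0:y1,x0:x1]*255
        cs,_=cv2.findContours(mm,cv2.RETR_EXTERNAL,cv2.CHAIN_APPROX_NONE)
        for k in cs:
            if lo<cv2.contourArea(k)<hi:
                r=cv2.minAreaRect(k); M=cv2.moments(k); u,v=M["m10"]/M["m00"],M["m01"]/M["m00"]
                W=np.array([ray(c,a,b,z)[:2] for a,b in k[:,0]],np.float32); rw=cv2.minAreaRect(W)
                print(n,lab,cv2.contourArea(k),(round(u),round(v)),"world rect",np.round(rw[0],3),np.round(rw[1],3),round(rw[2],1))
    roi=(220,160,420,320) if n=="scene" else (180,110,420,340)
    comps((V<45),1500,9000,"mat",.004,roi)
    comps(((H<6)|(H>174))&(S>190)&(V>90),60,900,"red",.012,roi)
    comps((H>=6)&(H<16)&(S>215)&(V>190),20,900,"orange",.137,roi)
E
python3 - <<'E'
import cv2
a=cv2.imread("pics/scene0.png")[190:265,320:420];b=cv2.imread("pics/side0.png")[115:215,250:340]
a=cv2.resize(a,(400,300),interpolation=2)
b=cv2.resize(b,(400,444),interpolation=2)[:300] if 0 else cv2.resize(b,(400,300),interpolation=2)
cv2.imwrite("pics/crop1.png",cv2.hconcat([a,b]))
E
```

```text
scene mat 3112.5 (263, 209) world rect [ 0.536 -0.197] [0.27  0.189] 5.0
scene red 232.5 (338, 230) world rect [0.55  0.083] [0.135 0.028] 10.6
```

View pics/crop1.png

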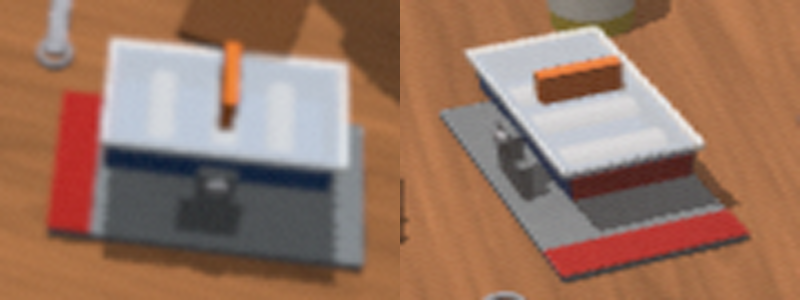

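The crop shows the clear lid with its orange handle seated on the blue tray. The red end and the stripe are both on the mat side, which is the choice I wanted. Next I refine the pose from two views.

```bash
python3 - <<'E'
from h import *
import pickle
from scipy.spatial.transform import Rotation as Ro
C={n:pickle.load(open(n+".pkl","rb")) for n in("scene","side")}
rois={"scene":((360,195,395,225),(330,205,350,250),(335,195,415,245)),"side":((275,130,305,152),(275,180,330,206),(262,120,320,182))}
uv={}
for n,c in C.items():
    hsv=cv2.cvtColor(c["color"],cv2.COLOR_RGB2HSV).astype(int); H,S,V=hsv[...,0],hsv[...,1],hsv[...,2]
    def m(mask,roi):
        o=np.zeros_like(H,bool);x0,y0,x1,y1=roi;o[y0:y1,x0:x1]=mask[y0:y1,x0:x1];return o
    h=m((H<16)&(S>170),rois[n][0]); y,x=np.nonzero(h); uv[n]=(x.mean(),y.mean()); print(n,"handle",len(x),uv[n],x.min(),x.max(),y.min(),y.max())
    r=m(((H<5)|(H>172))&(S>150),rois[n][1]).astype(np.uint8)
    k=max(cv2.findContours(r,0,1)[0],key=cv2.contourArea)[:,0]
    W=np.array([ray(c,a,b,.012)[:2] for a,b in k],np.float32); print(" red",[np.round(q,3) for q in cv2.minAreaRect(W)])
    w=m((V>150)&(S<70),rois[n][2]).astype(np.uint8)
    k=max(cv2.findContours(w,0,1)[0],key=cv2.contourArea)[:,0]
    W=np.array([ray(c,a,b,.121)[:2] for a,b in k],np.float32); print(" lid",[np.round(q,3) for q in cv2.minAreaRect(W)])
A=[];B=[]
for n,c in C.items():
    P=np.array([[c["fx"],0,c["cx"]],[0,c["fy"],c["cy"]],[0,0,1]])@np.c_[c["R"],c["t"]]; A.append(P)
X=cv2.triangulatePoints(A[0],A[1],np.array(uv["scene"]),np.array(uv["side"])).ravel(); print("handle",X[:3]/X[3])
c=C["side"];m=(c["color"].max(2)<45).astype(np.uint8);m[:230]=0;m[340:]=0;m[:,:255]=0;m[:,395:]=0
k=max(cv2.findContours(m,0,1)[0],key=cv2.contourArea)[:,0]
print("mat side",cv2.minAreaRect(np.array([ray(c,a,b,.004)[:2] for a,b in k],np.float32)))
for nm,u,v in(("jar",186,200),("can",447,270),("spA",337,170),("spB",334,205)): print(nm,ray(C["scene"],u,v,0)[:2])
E
```

```text
scene handle 57 (np.float64(377.2631578947368), np.float64(208.2280701754386)) 376 380 199 220
 red [array([0.551, 0.085]), array([0.139, 0.032]), np.float64(10.846)]
 lid [array([0.531, 0.201]), array([0.104, 0.202]), np.float64(10.366)]
side handle 102 (np.float64(289.2450980392157), np.float64(140.22549019607843)) 281 298 135 148
 red [array([0.552, 0.082]), array([0.138, 0.034]), np.float64(10.373)]
 lid [array([0.531, 0.192]), array([0.102, 0.192]), np.float64(10.667)]
handle [0.52780697 0.19376221 0.14737136]
mat side ((0.54852694272995, -0.23555785417556763), (0.05725599452853203, 0.09544426947832108), 36.050113677978516)
jar [ 0.59412399 -0.47521874]
can [0.5823395 0.4560093]
spA [0.28078386 0.0014323 ]
spB [0.44678893 0.03860408]
```

arm_command([
  [[0.5, -0.75, 0], [0, 0, 0.385]],
  [[0.5, -0.75, 0], [0, 0, 0.385]],
  [[0.5, -0.75, 0], [0, 0, 0.385]],
  [[0.5, -0.75, 0], [0, 0, 0.385]],
  [[0.5, -0.75, 0], [0, 0, 0.385]],
  [[0.5, -0.75, 0], [0, 0, 0.385]],
  [[0.5, -0.75, 0], [0, 0, 0.385]],
  [[0.5, -0.75, 0], [0, 0, 0.385]],
  [[0.5, -0.75, 0], [0, 0, 0.385]],
  [[0.5, -0.75, 0], [0, 0, 0.385]],
], fingers=255, force=40)

```text
time_s: 0.93
ee_pos: [0.4436, 0.2697, 0.23]
ee_rot: [[-0.985, -0.173, 0.001], [-0.173, 0.985, -0.006], [-0.0, -0.006, -1.0]]
force: [0.2, 0.2, -0.6]
finger_gap: 0.0001
```

arm_command([
  [[0.25, -0.375, 0], [0, 0, 0]],
  [[0.25, -0.375, 0], [0, 0, 0]],
  [[0.25, -0.375, 0], [0, 0, 0]],
  [[0.25, -0.375, 0], [0, 0, 0]],
  [[0.25, -0.375, -0.1], [0, 0, 0]],
  [[0.25, -0.375, -0.2], [0, 0, 0]],
  [[0.25, -0.375, -0.225], [0, 0, 0]],
  [[0.25, -0.375, -0.225], [0, 0, 0]],
])

```text
time_s: 1.6
ee_pos: [0.5413, 0.1185, 0.136]
ee_rot: [[-0.985, -0.172, -0.006], [-0.172, 0.985, -0.007], [0.007, -0.006, -1.0]]
force: [-0.1, 0.2, -0.0]
finger_gap: 0.0
```

```bash
python3 - <<'E'
from h import *
s=robot.state(); print(s["ee_pos"],s["force"])
c=cap("side"); 
cv2.imwrite("pics/s1.png",cv2.resize(cv2.cvtColor(c["color"],4)[90:230,220:400],None,fx=4,fy=4))
E
```

```text
[0.54126505 0.11848405 0.1359952 ] [-0.09450188  0.19939995 -0.00922591]
```

View pics/s1.png

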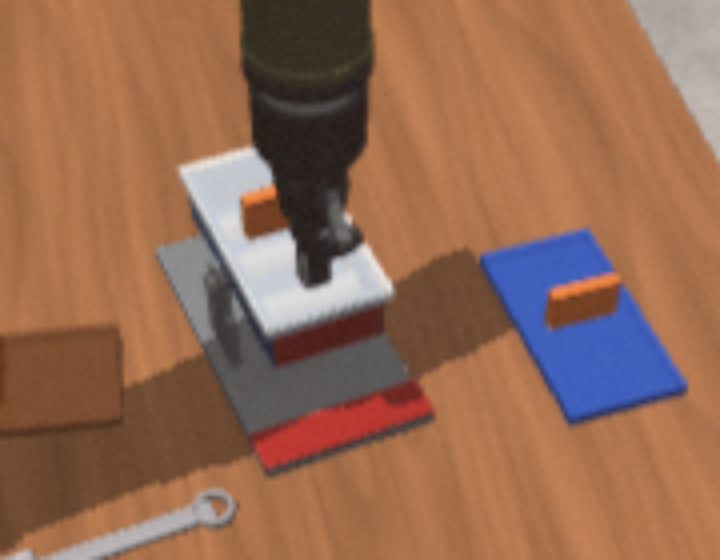

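The closed fingertips are above the lid's red end (crop pixel 315,280) and clear of the handle. I press down along the arc.

arm_command([
  [[0.003, 0, -0.02], [0, 0, 0]],
  [[0.003, 0, -0.035], [0, 0, 0]],
  [[0.003, -0.003, -0.045], [0, 0, 0]],
  [[0.004, -0.006, -0.055], [0, 0, 0]],
  [[0.004, -0.008, -0.065], [0, 0, 0]],
  [[0.005, -0.01, -0.075], [0, 0, 0]],
  [[0.005, -0.012, -0.085], [0, 0, 0]],
  [[0.006, -0.014, -0.095], [0, 0, 0]],
])

```text
time_s: 2.32
ee_pos: [0.5454, 0.1127, 0.1011]
ee_rot: [[-0.985, -0.172, -0.001], [-0.172, 0.985, -0.008], [0.002, -0.007, -1.0]]
force: [-1.0, -2.3, 4.0]
finger_gap: 0.0002
```

arm_command([
  [[0, -0.003, -0.01], [0, 0, 0]],
  [[0, -0.005, -0.02], [0, 0, 0]],
  [[0, -0.007, -0.028], [0, 0, 0]],
  [[0, -0.009, -0.036], [0, 0, 0]],
  [[0, -0.009, -0.044], [0, 0, 0]],
  [[0, -0.009, -0.044], [0, 0, 0]],
])

```text
time_s: 2.82
ee_pos: [0.5458, 0.1091, 0.0837]
ee_rot: [[-0.985, -0.172, -0.001], [-0.172, 0.985, -0.008], [0.002, -0.008, -1.0]]
force: [-0.9, -1.6, 7.1]
finger_gap: -0.0005
```

arm_command([
  [[0, 0, -0.008], [0, 0, 0]],
  [[0, 0, -0.014], [0, 0, 0]],
  [[0, 0, -0.014], [0, 0, 0]],
])

```text
time_s: 3.07
ee_pos: [0.5473, 0.1086, 0.0823]
ee_rot: [[-0.985, -0.171, 0.004], [-0.171, 0.985, -0.009], [-0.003, -0.009, -1.0]]
force: [-7.4, -5.9, 41.9]
finger_gap: 0.0002
```

The force jumped to 42 N, which is the hard stop. I back off upward and look.

arm_command([
  [[0, 0, 0.02], [0, 0, 0]],
  [[0, 0, 0.06], [0, 0, 0]],
  [[0, 0, 0.15], [0, 0, 0]],
  [[0, 0, 0.25], [0, 0, 0]],
  [[0, -0.1, 0.35], [0, 0, 0]],
  [[0, -0.2, 0.4], [0, 0, 0]],
  [[0, -0.3, 0.45], [0, 0, 0]],
  [[0, -0.3, 0.45], [0, 0, 0]],
], fingers=0)

```text
time_s: 3.73
ee_pos: [0.5476, -0.0164, 0.2645]
ee_rot: [[-0.986, -0.167, 0.007], [-0.167, 0.986, -0.011], [-0.005, -0.012, -1.0]]
force: [0.6, -0.4, -1.0]
finger_gap: 0.0857
```

```bash
python3 - <<'E'
from h import *
import pickle
s=robot.state(); print(s["ee_pos"],s["force"],s["time_s"],s["finger_gap"])
a=cap("scene");b=cap("side");pickle.dump((a,b),open("t.pkl","wb"))
f=lambda c,x,y:cv2.resize(cv2.cvtColor(c["color"],4)[y:y+110,x:x+100],(400,440))
cv2.imwrite("pics/s2.png",cv2.hconcat([f(a,325,170),f(b,245,105)]))
E
```

```text
[ 0.54757232 -0.01639146  0.26453269] [ 0.58843141 -0.41680693 -0.96428486] 3.7333 0.08573516673332009
```

View pics/s2.png

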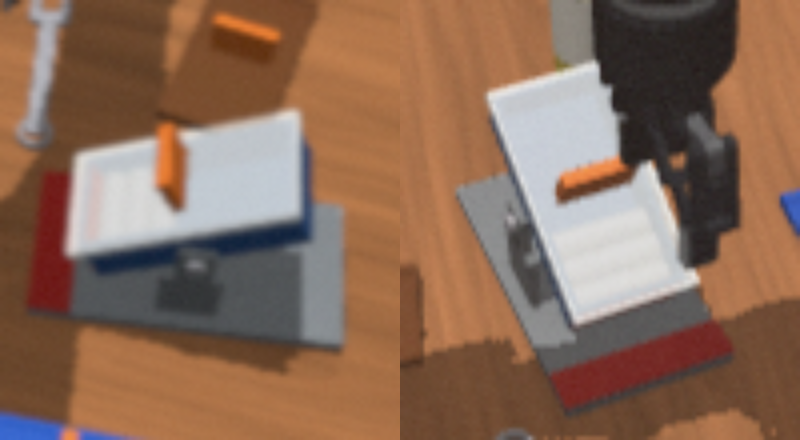

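The tray is tipped, the lid is seated and the three pins sit side by side at the red end (left part of the scene crop, around 135,205). Now I check the handle position, (171,165) in that crop, against the tipped geometry.

```bash
python3 - <<'E'
from h import *
import pickle
a,b=pickle.load(open("t.pkl","rb"))
yaw=np.radians(10.55); e=np.array([-np.sin(yaw),np.cos(yaw),0]);y=np.array([-e[1],e[0],0]);Z=np.array([0,0,1.])
h=np.array([.530,.196,.085]);th=.48
ex=np.cos(th)*e+np.sin(th)*Z;ez=np.cos(th)*Z-np.sin(th)*e
for nm,c,(x0,y0) in(("scene",a,(325,170)),("side",b,(245,105))):
    for l,p in(("handle top",(0,0,.074)),("bot",(0,0,.036)),("lid red corner+",(-.0945,.05,.036)),("red corner-",(-.0945,-.05,.036)),("far+",(.0945,.05,.036)),("far-",(.0945,-.05,.036))):
        q=proj(c,h+p[0]*ex+p[1]*y+p[2]*ez); print(nm,l,np.round((q-(x0,y0))*4))
g=h-.0025*ex+.063*ez; tcp=g-.019*ez; print("grasp",g,"tcp",tcp,"ez",ez)
# desired rot: z=-ez, y=ex, x=y×z
R=np.c_[np.cross(ex,-ez),ex,-ez]
from scipy.spatial.transform import Rotation as Ro
s=robot.state();print(Ro.from_matrix(R@np.array(s["ee_rot"]).T).as_rotvec()/1.5, ((h-.0025*ex+.063*ez+.09*ez)-s["ee_pos"])/.4)
print("yaw of tool y", s["ee_rot"])
E
```

```text
scene handle top [165. 151.]
scene bot [183. 179.]
scene lid red corner+ [ 79. 150.]
scene red corner- [ 68. 249.]
scene far+ [299. 107.]
scene far- [299. 211.]
side handle top [194. 162.]
side bot [186. 180.]
side lid red corner+ [168. 316.]
side red corner- [293. 275.]
side far+ [81. 85.]
side far- [204.  51.]
grasp [0.53573258 0.1652197  0.13972623] tcp [0.53412615 0.17384518 0.12287333] ez [ 0.08454877 -0.45397303  0.88699492]
[0.32236924 0.06031722 0.0130466 ] [-0.01118007  0.35125354 -0.11056557]
yaw of tool y [[-0.98633292 -0.16461568  0.00700332]
 [-0.16468527  0.98628585 -0.01090821]
 [-0.00511162 -0.01191247 -0.99991598]]
```

The projections match the picture to about a pixel. I move to the tilted pre-grasp, 90 mm out along the handle axis.

arm_command([
  [[-0.01, 0.1, 0], [0.322, 0.06, 0.013]],
  [[-0.01, 0.2, 0], [0.322, 0.06, 0.013]],
  [[-0.011, 0.3, -0.05], [0.322, 0.06, 0.013]],
  [[-0.011, 0.351, -0.11], [0.322, 0.06, 0.013]],
  [[-0.011, 0.351, -0.11], [0.322, 0.06, 0.013]],
  [[-0.011, 0.351, -0.11], [0.322, 0.06, 0.013]],
  [[-0.011, 0.351, -0.11], [0.322, 0.06, 0.013]],
])

```text
time_s: 4.42
ee_pos: [0.5435, 0.1242, 0.2202]
ee_rot: [[-0.983, -0.163, -0.084], [-0.183, 0.873, 0.452], [0.0, 0.459, -0.888]]
force: [0.2, 1.1, 0.7]
finger_gap: 0.0856
```

```bash
cat > g.py <<'E'
from h import *
from scipy.spatial.transform import Rotation as Ro
yaw=np.radians(10.55); e=np.array([-np.sin(yaw),np.cos(yaw),0]);y=np.array([-e[1],e[0],0]);Z=np.array([0,0,1.])
h=np.array([.530,.196,.085]);th=.48
ex=np.cos(th)*e+np.sin(th)*Z;ez=np.cos(th)*Z-np.sin(th)*e
R=np.c_[np.cross(ex,-ez),ex,-ez]
def need(p,R=R):
    s=robot.state(); print("shift",np.round((p-s["ee_pos"])/.4,4),"turn",np.round(Ro.from_matrix(R@np.array(s["ee_rot"]).T).as_rotvec()/1.5,4))
E
python3 - <<'E'
from g import *
need(h-.0025*ex+.046*ez)
c=cap("wrist"); save(c,"w1.png")
for p in((0,-.03,.074),(0,.03,.074),(0,0,.063)): print(proj(c,h-.0025*ex+p[1]*y+p[2]*ez))
E
```

```text
shift [-0.023   0.1219 -0.2388] turn [ 0.0018  0.0003 -0.0002]
[319.28229623 239.39978054]
[319.19708473 159.08466471]
[319.30032439 195.96848415]
```

View pics/w1.png

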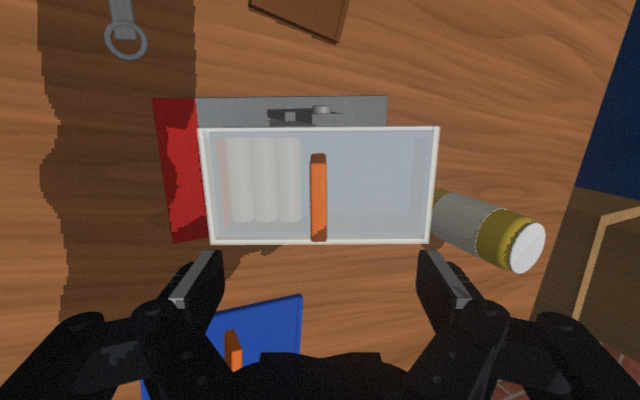

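The wrist view shows the handle at column 318, rows 155–241, as predicted and centred between the jaws; the three pins lie together at the red end. I go in.

arm_command([
  [[-0.006, 0.03, -0.06], [0, 0, 0]],
  [[-0.012, 0.06, -0.12], [0, 0, 0]],
  [[-0.018, 0.09, -0.18], [0, 0, 0]],
  [[-0.021, 0.11, -0.215], [0, 0, 0]],
  [[-0.023, 0.122, -0.239], [0, 0, 0]],
  [[-0.023, 0.122, -0.239], [0, 0, 0]],
  [[-0.023, 0.122, -0.239], [0, 0, 0]],
])

```text
time_s: 5.05
ee_pos: [0.5352, 0.1738, 0.1268]
ee_rot: [[-0.983, -0.167, -0.081], [-0.185, 0.873, 0.451], [-0.004, 0.458, -0.889]]
force: [-0.3, -0.6, 0.3]
finger_gap: 0.0848
```

```bash
python3 -c "
from g import *
need(h-.0025*ex+.046*ez)"
```

```text
shift [-0.0022 -0.0021 -0.0054] turn [ 0.0025  0.0032 -0.0015]
```

Positioned within 2–3 mm; no contact force. I close on the handle.

arm_command([
  [[-0.002, -0.002, -0.005], [0, 0, 0]],
  [[-0.002, -0.002, -0.005], [0, 0, 0]],
  [[-0.002, -0.002, -0.005], [0, 0, 0]],
  [[-0.002, -0.002, -0.005], [0, 0, 0]],
  [[-0.002, -0.002, -0.005], [0, 0, 0]],
  [[-0.002, -0.002, -0.005], [0, 0, 0]],
  [[-0.002, -0.002, -0.005], [0, 0, 0]],
  [[-0.002, -0.002, -0.005], [0, 0, 0]],
  [[-0.002, -0.002, -0.005], [0, 0, 0]],
  [[-0.002, -0.002, -0.005], [0, 0, 0]],
], fingers=255, force=40)

```text
time_s: 5.88
ee_pos: [0.5347, 0.1726, 0.125]
ee_rot: [[-0.983, -0.166, -0.081], [-0.185, 0.874, 0.45], [-0.005, 0.457, -0.889]]
force: [-1.2, -3.2, 4.4]
finger_gap: 0.0113
```

Gripped (gap 11.3 mm). I lift along the tray's normal.

arm_command([
  [[0.001, -0.006, 0.012], [0, 0, 0]],
  [[0.003, -0.015, 0.03], [0, 0, 0]],
  [[0.006, -0.03, 0.06], [0, 0, 0]],
  [[0.01, -0.055, 0.11], [0, 0, 0]],
  [[0.016, -0.085, 0.167], [0, 0, 0]],
  [[0.021, -0.113, 0.222], [0, 0, 0]],
  [[0.025, -0.135, 0.265], [0, 0, 0]],
  [[0.025, -0.135, 0.265], [0, 0, 0]],
])

```text
time_s: 6.55
ee_pos: [0.5469, 0.1165, 0.2343]
ee_rot: [[-0.983, -0.166, -0.074], [-0.182, 0.875, 0.449], [-0.01, 0.455, -0.89]]
force: [-0.0, -0.2, -1.0]
finger_gap: 0.0111
```

```bash
python3 - <<'E'
from g import *
# level pose over mat, lid x along mat's y (5 deg)
a=np.radians(5.0); e2=np.array([-np.sin(a),np.cos(a),0])
R2=np.c_[np.cross(e2,-Z),e2,-Z]
need(np.array([.536,-.197,.14]),R2)
s=robot.state();print(s["force"],s["finger_gap"],s["q"])
a=cap("scene");b=cap("side")
f=lambda c,x,y:cv2.resize(cv2.cvtColor(c["color"],4)[y:y+150,x:x+130],(400,462))
cv2.imwrite("pics/s3.png",cv2.hconcat([f(a,300,140),f(b,225,65)]))
E
```

```text
shift [-0.0271 -0.7837 -0.2358] turn [-0.3133 -0.0361 -0.0641]
[-0.03688005 -0.15072314 -0.99662899] 0.011068324006776216 [ 0.31233818  0.47925041 -0.42412224  1.68771927 -0.3188983   1.07830156
  1.84415012]
```

View pics/s3.png

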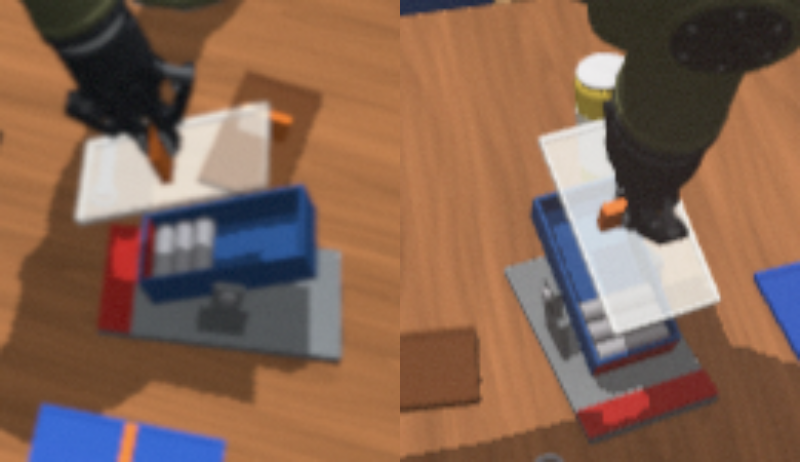

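The lid hangs clear in the gripper, the tray is still tipped and the pins are together (scene crop 185,245). I carry it level to the mat.

arm_command([
  [[0, -0.04, 0.03], [-0.04, -0.004, -0.008]],
  [[0, -0.11, 0.03], [-0.09, -0.01, -0.018]],
  [[-0.005, -0.2, 0.03], [-0.15, -0.017, -0.03]],
  [[-0.01, -0.29, 0.03], [-0.2, -0.023, -0.041]],
  [[-0.015, -0.38, 0.03], [-0.25, -0.029, -0.051]],
  [[-0.02, -0.47, 0.02], [-0.29, -0.033, -0.06]],
  [[-0.024, -0.56, 0], [-0.313, -0.036, -0.064]],
  [[-0.027, -0.65, -0.03], [-0.313, -0.036, -0.064]],
  [[-0.027, -0.73, -0.08], [-0.313, -0.036, -0.064]],
  [[-0.027, -0.783, -0.12], [-0.313, -0.036, -0.064]],
])

```text
time_s: 7.48
ee_pos: [0.5325, -0.1971, 0.1809]
ee_rot: [[-0.996, -0.087, -0.008], [-0.087, 0.996, 0.002], [0.008, 0.002, -1.0]]
force: [-0.4, -0.8, -1.9]
finger_gap: 0.0114
```

```bash
cat > n.py <<'E'
from g import *
a=np.radians(5.0); e2=np.array([-np.sin(a),np.cos(a),0]);R2=np.c_[np.cross(e2,-Z),e2,-Z]
need(np.array([.536,-.197,.035]),R2)
E
python3 - <<'E'
from n import *
c=cap("side"); cv2.imwrite("pics/s4.png",cv2.resize(cv2.cvtColor(c["color"],4)[150:400,180:440],None,fx=2.3,fy=2.3))
E
```

```text
shift [ 8.700e-03  3.000e-04 -3.647e-01] turn [-0.001  -0.0053  0.0004]
```

View pics/s4.png

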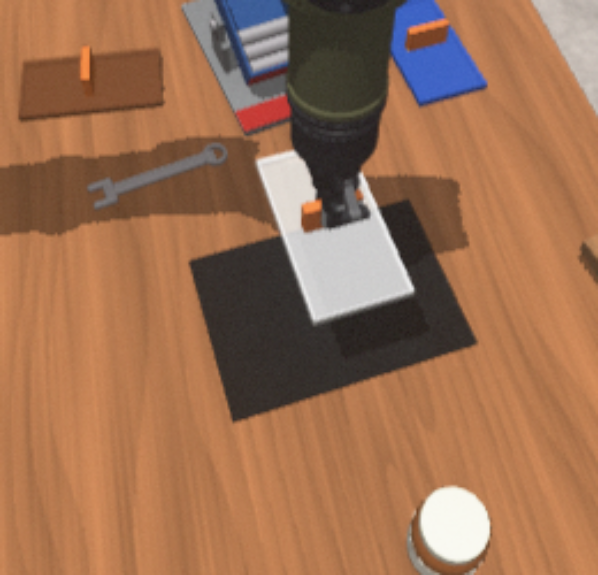

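The lid is level above the mat. I lower it.

arm_command([
  [[0.008, 0, -0.06], [0, -0.005, 0]],
  [[0.008, 0, -0.13], [0, -0.005, 0]],
  [[0.008, 0, -0.2], [0, -0.005, 0]],
  [[0.008, 0, -0.26], [0, -0.005, 0]],
  [[0.008, 0, -0.31], [0, -0.005, 0]],
  [[0.008, 0, -0.345], [0, -0.005, 0]],
  [[0.008, 0, -0.36], [0, -0.005, 0]],
  [[0.008, 0, -0.365], [0, -0.005, 0]],
  [[0.008, 0, -0.365], [0, -0.005, 0]],
])

```text
time_s: 8.28
ee_pos: [0.5333, -0.2003, 0.0309]
ee_rot: [[-0.997, -0.083, -0.007], [-0.083, 0.997, 0.002], [0.007, 0.002, -1.0]]
force: [0.1, -0.2, -0.5]
finger_gap: 0.0115
```

```bash
python3 -c "
from n import *"
```

```text
shift [0.0067 0.0082 0.0102] turn [-0.0011 -0.0045  0.0028]
```

arm_command([
  [[0, 0, 0], [0, 0, 0]],
  [[0, 0, -0.003], [0, 0, 0]],
  [[0, 0, -0.007], [0, 0, 0]],
  [[0, 0, -0.011], [0, 0, 0]],
  [[0, 0, -0.015], [0, 0, 0]],
])

```text
time_s: 8.7
ee_pos: [0.5335, -0.2004, 0.0252]
ee_rot: [[-0.997, -0.083, -0.006], [-0.083, 0.997, 0.001], [0.006, 0.002, -1.0]]
force: [-0.5, 0.8, -0.2]
finger_gap: 0.0113
```

arm_command([
  [[0, 0, -0.003], [0, 0, 0]],
  [[0, 0, -0.006], [0, 0, 0]],
  [[0, 0, -0.009], [0, 0, 0]],
])

```text
time_s: 8.95
ee_pos: [0.5333, -0.2004, 0.0245]
ee_rot: [[-0.997, -0.083, -0.006], [-0.083, 0.997, 0.001], [0.005, 0.001, -1.0]]
force: [-13.2, 4.4, 44.7]
finger_gap: 0.0112
```

Contact (44.7 N), so the lid is on the mat. I ease off, open, then go straight up.

arm_command([
  [[0, 0, 0.002], [0, 0, 0]],
  [[0, 0, 0.002], [0, 0, 0]],
])

```text
time_s: 9.12
ee_pos: [0.5338, -0.2006, 0.0263]
ee_rot: [[-0.997, -0.082, -0.004], [-0.082, 0.997, -0.0], [0.004, 0.0, -1.0]]
force: [0.3, -0.4, -1.6]
finger_gap: 0.0112
```

arm_command([
  [[0, 0, 0], [0, 0, 0]],
  [[0, 0, 0], [0, 0, 0]],
  [[0, 0, 0], [0, 0, 0]],
  [[0, 0, 0], [0, 0, 0]],
  [[0, 0, 0], [0, 0, 0]],
  [[0, 0, 0], [0, 0, 0]],
], fingers=0)

```text
time_s: 9.62
ee_pos: [0.5337, -0.2006, 0.0261]
ee_rot: [[-0.997, -0.082, -0.004], [-0.082, 0.997, -0.0], [0.004, 0.0, -1.0]]
force: [-0.6, -0.8, 0.2]
finger_gap: 0.0822
```

arm_command([
  [[0, 0, 0.05], [0, 0, 0]],
  [[0, 0, 0.12], [0, 0, 0]],
  [[0, 0, 0.22], [0, 0, 0]],
  [[0, 0, 0.32], [0, 0, 0]],
  [[0, 0, 0.42], [0, 0, 0]],
  [[0, 0, 0.5], [0, 0, 0]],
  [[-0.1, 0, 0.55], [0, 0, 0]],
  [[-0.2, 0, 0.55], [0, 0, 0]],
  [[-0.3, 0, 0.55], [0, 0, 0]],
  [[-0.3, 0, 0.55], [0, 0, 0]],
])

```text
time_s: 10.45
ee_pos: [0.4051, -0.2006, 0.2457]
ee_rot: [[-0.997, -0.079, -0.011], [-0.079, 0.997, 0.0], [0.011, 0.001, -1.0]]
force: [-0.3, -0.8, -1.5]
finger_gap: 0.0851
```

```bash
python3 - <<'E'
from h import *
s=robot.state();print(s["time_s"],s["ee_pos"],s["finger_gap"],s["force"])
a=cap("scene");b=cap("side")
for n,c,roi in(("scene",a,(225,170,305,245)),("side",b,(255,225,400,340))):
    hsv=cv2.cvtColor(c["color"],cv2.COLOR_RGB2HSV).astype(int);m=((hsv[...,2]>120)&(hsv[...,1]<60)).astype(np.uint8)
    x0,y0,x1,y1=roi;k=np.zeros_like(m);k[y0:y1,x0:x1]=m[y0:y1,x0:x1]
    q=max(cv2.findContours(k,0,1)[0],key=cv2.contourArea)[:,0]
    print(n,[np.round(t,3) for t in cv2.minAreaRect(np.array([ray(c,*p,.015)[:2] for p in q],np.float32))])
f=lambda c,x,y:cv2.resize(cv2.cvtColor(c["color"],4)[y:y+250,x:x+250],(400,400))
cv2.imwrite("pics/s5.png",cv2.hconcat([f(a,215,100),f(b,190,100)]))
E
```

```text
10.45 [ 0.4050935  -0.2005743   0.24569353] 0.08511534148770943 [-0.32623544 -0.7803232  -1.48030426]
scene [array([ 0.535, -0.199]), array([0.106, 0.193]), np.float64(4.871)]
side [array([ 0.535, -0.202]), array([0.101, 0.192]), np.float64(4.609)]
```

View pics/s5.png

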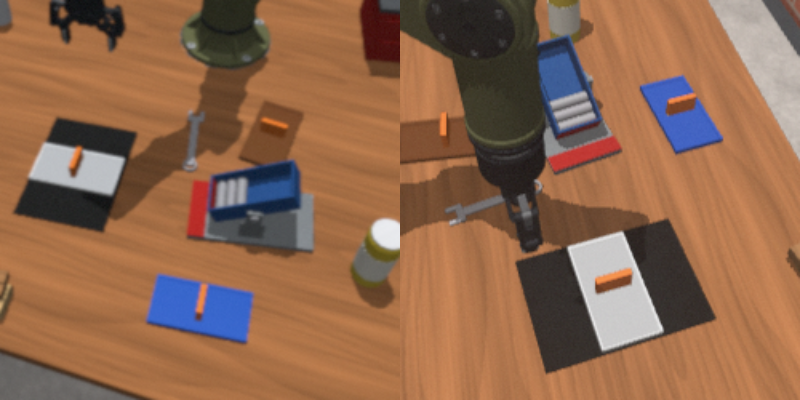

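The lid lies flat and handle up in the middle of the mat (scene crop 77,168), the tray is tipped with its pins gathered, and the gripper is clear. I hand the job in.

```bash
python3 -c "
from rig import robot
print(robot.job_done())"
```

```text
the job is handed in; nothing more can be done
None
```

The job is handed in at about 10.5 s of the 54 s allowed; no verdict was reported. I pressed the lid's red end down with closed fingers until the tray hit its stop. I then gripped the handle at the tray's tilt, lifted the lid off, carried it level and set it on the mat, opening the fingers only once it was resting there.

**Last checks:**
- **Lid:** flat with its handle up. Its centre is at about (0.535, -0.200) in both views, some 3–5 mm from the mat centre I measured in the scene view at the start.
- **Tray and pins:** the tray is still tipped, with the three pins together at the red end. I judged this by eye; the tilt was not re-measured at the end.
- **Bystanders:** the spanner and oil can look untouched in the last picture. The jar was last seen in place as the lid came over the mat and is outside the final crop.

**Checks that failed or disagreed:**
- **Mat, side view:** the mat measurement from the side camera failed (bad mask), so its position rests on the scene view alone.
- **Contact forces:** there were two brief fingertip peaks, 42 N at the tray stop and 45 N when setting the lid down. Both are far below the 120 N wrist limit. The 40 N limit is stated for the arm and gripper body, and I took it not to cover the fingertips.

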